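Proof-load the toy truck's hitch on the spring pull gauge

ROBOT

A 6-joint arm with a two-finger parallel gripper is mounted at the origin on the work surface. World frame = base frame: x ahead of the robot, y to its left, z up, the work surface at z = 0. Lengths are in m, angles in rad, forces in N, time in s.
With the tool pointing down it reaches from about 0.425 to 0.95 m from the base axis. Payload 3.5 kg.
Tool frame: the origin (TCP) lies on the centre line of the jaws, within the pads' length; the fingertips stand 25 mm ahead of it and the grasp point (between the pads) lies 6 mm ahead of it; z points along the fingers, y is the line along which they close (so a half turn about z gives the same grasp; the last joint's range is limited). The gripper opens to 85 mm and grips with 20 to 120 N. Pads are 22 mm wide; open, the fingers measure 114 mm over their backs; the gripper's body (76 mm by 85 mm) begins 54 mm behind the grasp point. The pads swing forward as they close: fully open they stand 13 mm farther back than shut.
Start: joints at [-1.353, 0.286, 1.577, -0, 1.279, -0.15], TCP at [0.243, -0.63, 0.256] pointing down, gripper open.
Joint ranges: [-2.77, 2.77], [-0.9, 2.22], [0.21, 2.48], [-1.53, 4.67], [0.24, 2.81], [-2.84, 2.84]. Speed limits (rad/s): [2.79, 2.79, 3.14, 3.14, 3.14, 3.14].

INTERFACE

Orientations are given as a rotation vector (axis times angle).
In Python, from station import telemetry, optics, job gives the robot as it stands.
- The arm moves only by the tool step_arm, never from a script. Its argument "steps" is a list of rows, each a list of 2 entries, a list of its own where there are three numbers: the shift along the world's x, y, z in mm, then the turn about the world's z in rad. A call has 1 to 5 rows; each row is the pose to reach, as a shift and turn from the pose commanded when the call began; what a row does not reach only later rows make up. A row lasts 1/12 s, in which the tool goes at most 41.7 mm and 7.16 degrees, less where a joint would pass 70% of its speed; a pose out of reach is approached as far as the arm can. A call with a gripper value outside its range is refused whole. "fingers" is the opening, from 0 (shut) to 1 (fully open), set as the call begins (left out, the last holds). The fingers move at their own pace and stop on an object; "squeeze" is the grip in N (left out, the last holds). Time passes only in rows, so rows that repeat a pose let the fingers close. It gives the time, the measured TCP pose, the force, the opening and the grip force at its end, in the units of the state.
- telemetry.state(): the state, without advancing time (a new reading comes with each control period).
- optics.snapshot(name): name is "scene" or "side" or "wrist"; returns the picture (400x640x3 uint8, red, green, blue); there is no depth.
- optics.get_calibration(name): a dict with "K" (3x3 intrinsics, pixels), "rvec" (rotation vector, rad) and "tvec" (3), from world to camera coordinates, as OpenCV has them. Camera axes: x right, y down, z forward; pixel columns grow to the right and rows downward; lengths in m; the calibration is good to about 2 mm. The wrist camera is an equidistant fisheye: a pixel r from the principal point sees the ray r / f radians off the axis. A picture is of the moment at which its call begins: read the wrist's pose just before it. get_calibration takes no time and is no camera call; for the wrist camera it gives the pose at the moment of the call.
- job.sign_off(): hands the job in; it is judged then, once.
The state is a dict: "time": time; "q": joint angles; "qvel": joint speeds; "joint_torque": joint torques, N m; "tool_pos": TCP position; "tool_rot": TCP orientation; "force": force on the tool from outside, world axes, zero at the start; "torque": the same for the moment, N m; "width": finger opening in m; "gripper_force": force on a finger pad.
Only numpy, scipy, OpenCV 4.12 (cv2) and the standard library are available. Lean on these libraries where they do the work, as an engineer would, in place of code of your own. Each camera call takes 0.05 s, during which the arm holds its last target. There are 200 camera calls.

TASK

Two toys are waiting on spring pull gauges at the toymaker's bench, and the glued hitch of the log truck must be proved. Draw the wooden handle of the truck's gauge straight out until its pointer stands between the jaws of the brass clip, hold it there for two seconds, then lead the handle fully home by hand without letting it snap back, and only then let go. Leave the boat's gauge alone.

Things in the scene. Friction and masses are not known exactly. Their poses are not given: they have to be found in the camera images.
- truck_grip (a point): Centre of the wooden handle of the gauge that holds the log truck, 60 mm above the bench; x level, from handle to truck. Bar 22 mm thick along x, 90 long along y, 34 high, on a 14 x 24 mm neck; below it a 12 mm rod, top 28 mm up, runs to the channel, which begins 59 mm behind the bar. Grip it from above, a finger on its near and one on its far side. It slides only along x: pull to -x.
- truck_slide (a joint): Travel of that handle, its rod and its pointer (one piece, 0.25 kg): 0 home, grows as pulled to -x, stop at 0.095 m. The pointer, a 6 mm steel tab, stands 22 mm out of the slotted aluminium channel (135 long, 50 wide, top 50 mm above the bench), always 175 mm from the handle's centre towards +x. The spring pulls it home with 3.5 N at home and 1.4 N more per 10 mm.
- truck_clip: Brass saddle clip fixed on the channel of the truck's gauge, the mark for the pull: two jaws either side of the slot, 20 mm apart, each 12 mm along x, 16 along y and 16 high, so that the pointer can stand between them. Origin midway between the jaws, at the channel's top; axes as the handle. It lies 40 to 70 mm from the home pointer to -x, differently each time.
- boat_grip (a point): Centre of the handle of the other gauge, alike but for the toy at its far end, a wooden boat with funnel and mast. It has a brass clip of its own. To be left alone. Either gauge may be on the left; both are fixed to the bench.

How it is judged:
On the way, in this order (a step that is already met when the one before it is completed fails the run):
1. the truck gauge's pointer is drawn to its brass clip (within 10 mm along the slot) and held there for 1 s (x of truck_grip in the frame of truck_clip between -0.185 and -0.165 m), for 1 s.
2. the handle is led home (within 6 mm) with the hand still at it (within 30 mm across the bench) (value of joint truck_slide below 0.006 m and horizontal distance between the grasp point and truck_grip below 0.03 m), for 0.1 s.
At the end, for the whole second after the job is handed in: The truck gauge's handle is fully home again (within 8 mm) and at rest, and the boat gauge's handle is where it was (within 10 mm) (value of joint truck_slide below 0.008 m and velocity of joint truck_slide between -0.02 and 0.02 m/s and distance of boat_grip from where it was at the start of the episode below 0.01 m); the robot touches nothing.
It fails at once if the truck gauge's handle snaps back (faster than 0.4 m/s) (velocity of joint truck_slide below -0.4 m/s).
It fails at once if the boat gauge's handle is pulled out (more than 15 mm) (distance of boat_grip from where it was at the start of the episode above 0.015 m).
It also fails if it takes over 40 s, if anything falls off the work surface, if the arm or the gripper's body presses on something with over 40 N, if the wrist force passes 120 N, or if a joint passes its speed limit or range.

## Working session

There is one attempt and no reset: what is moved stays moved. The work goes in short steps, Python scripts to look and compute and a tool call to move; the robot and the scene stay as the last step left them, time stands still between calls to the robot, and variables do not carry over. Pictures are saved under pics/ and viewed, at most 10 in all, crops included, and the job is handed in when it is done.

Besides the shell and the picture viewer there is one more tool, called as a command line: name --argument value ..., lists and objects as JSON in quotes. step_arm: Moves the arm, as the interface text tells. Its arguments: {"type":"object","properties":{"steps":{"type":"array"},"fingers":{"type":"number"},"squeeze":{"type":"number"}},"required":["steps"]}

```bash
mkdir -p pics; python3 - <<'E'
from station import telemetry, optics, job
import cv2
for n in ("scene","side"):
    im=optics.snapshot(n); cv2.imwrite(f"pics/{n}0.png",im[:,:,::-1])
    print(n,optics.get_calibration(n))
s=telemetry.state();print(s)
E
```

```text
scene {'K': array([[400.37751851,   0.        , 320.77878374],
       [  0.        , 400.37751851, 202.70225339],
       [  0.        ,   0.        ,   1.        ]]), 'rvec': array([ 2.01572066,  1.38201717, -0.56643139]), 'tvec': array([-0.22401924, -0.3515167 ,  1.31694541])}
side {'K': array([[461.79201267,   0.        , 315.1213495 ],
       [  0.        , 461.79201267, 199.11780684],
       [  0.        ,   0.        ,   1.        ]]), 'rvec': array([ 0.8295321 , -2.58533918,  1.03258623]), 'tvec': array([0.49084998, 0.31786634, 0.59625377])}
{'time': 0.1, 'q': array([-1.35300373e+00,  2.87111448e-01,  1.57803722e+00, -5.67140920e-06,
        1.27857667e+00, -1.50014179e-01]), 'qvel': array([-4.36212650e-04, -2.96853677e-03, -1.17559334e-03, -3.06675689e-04,
        5.50934032e-05,  2.43257765e-04]), 'joint_torque': array([ 6.83264698e-04, -4.07295942e+01, -2.93699920e+01, -1.40928810e-04,
        3.43593747e-03,  2.55695667e-06]), 'tool_pos': array([ 0.24260957, -0.62931683,  0.25505893]), 'tool_rot': array([-3.08652134e+00, -5.74111194e-01,  1.21948601e-04]), 'force': array([ 1.23847167,  0.35771879, -0.69978512]), 'torque': array([ 0.04904924, -0.00666434,  0.00613659]), 'gripper_force': 0.0, 'width': 0.08520611031149453}
```

View pics/scene0.png

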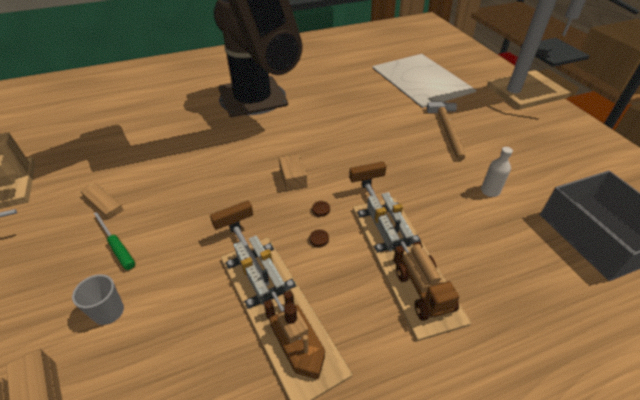

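View pics/side0.png

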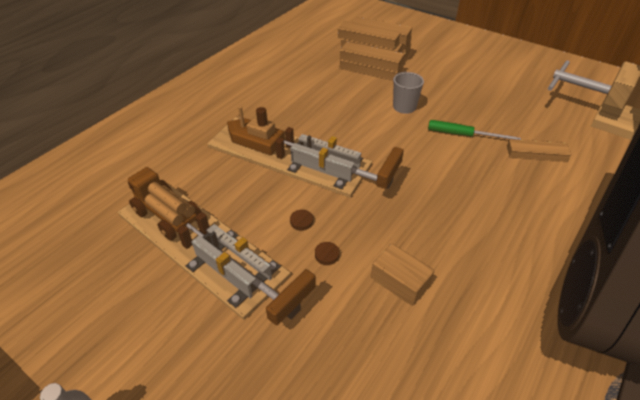

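The truck's gauge is the right one in the scene view (handle about 368,172) and the lower-left one in the side view (handle about 291,296). I'll enlarge both.

```bash
python3 - <<'E'
import cv2
a=cv2.imread("pics/scene0.png")[150:260,340:440]; cv2.imwrite("pics/sc.png",cv2.resize(a,None,fx=5.4,fy=5.4,interpolation=cv2.INTER_CUBIC))
a=cv2.imread("pics/side0.png")[215:325,180:325]; cv2.imwrite("pics/sd.png",cv2.resize(a,None,fx=5.4,fy=5.4,interpolation=cv2.INTER_CUBIC))
E
```

```text
(no output)
```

View pics/sc.png

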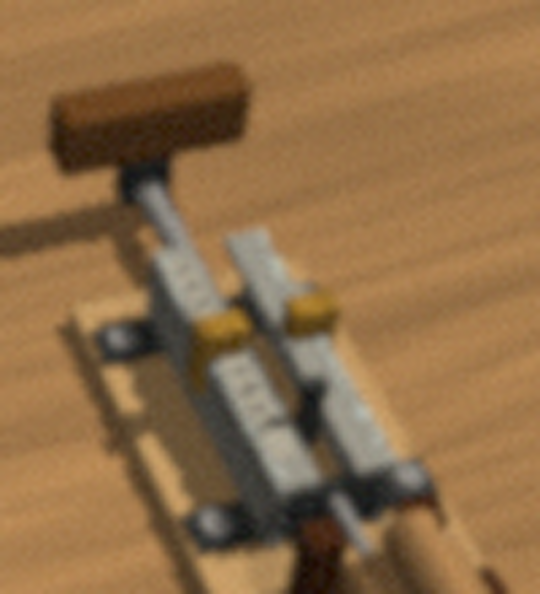

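View pics/sd.png

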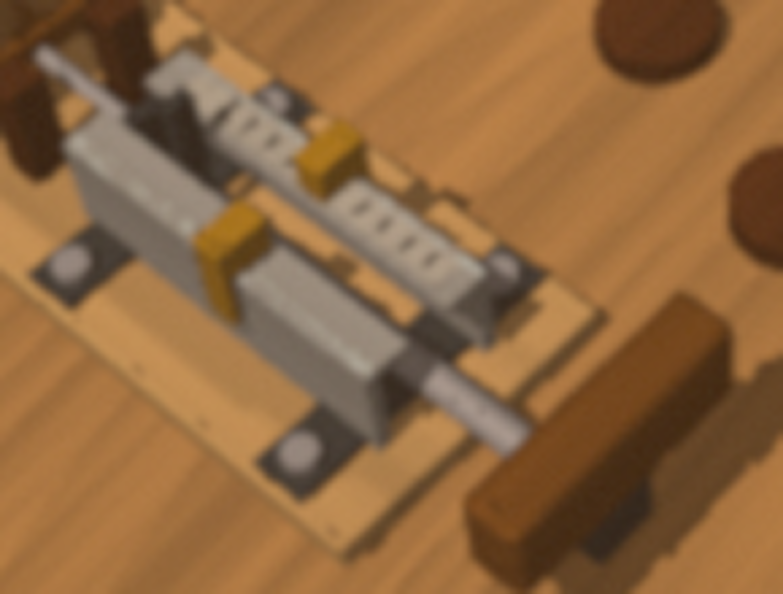

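The crops show the handle's top face (scene crop centre about 150,97; side crop about 602,416), both brass jaws, and the dark pointer beyond them, towards the truck.

```bash
cat > m.py <<'E'
from station import telemetry, optics, job
import cv2, numpy as np
def P(n):
    c=optics.get_calibration(n); return c["K"]@np.c_[cv2.Rodrigues(c["rvec"])[0],c["tvec"]]
PS,PD=P("scene"),P("side")
def tri(a,b):
    X=cv2.triangulatePoints(PS,PD,np.float64(a).reshape(2,1),np.float64(b).reshape(2,1))[:,0]; X=X[:3]/X[3]
    r=[]
    for M,p in((PS,a),(PD,b)):
        h=M@np.r_[X,1]; r+=list(np.round(h[:2]/h[2]-p,1))
    return X,r
def ray(M,p,z):
    H=np.c_[M[:,0],M[:,1],M[:,2]*z+M[:,3]]; v=np.linalg.solve(H,[p[0],p[1],1]); return v[:2]/v[2]
E
python3 - <<'E'
from m import *
s=lambda x,y:np.array([(x+.5)/5.4-.5+340,(y+.5)/5.4-.5+150])
d=lambda x,y:np.array([(x+.5)/5.4-.5+180,(y+.5)/5.4-.5+215])
pts={"back-y":(s(58,97),d(730,340),.077),"back+y":(s(235,63),d(520,537),.077),"front-y":(s(62,128),d(685,293),.077),"front+y":(s(247,97),d(470,497),.077),
"jaw-y":(s(222,327),d(335,150),.066),"jaw+y":(s(312,305),d(235,227),.066),"pointer":(s(316,382),d(180,92),.072),
"chan-y end":(s(155,255),d(492,275),.05),"chan+y near inner":(s(232,237),d(410,345),.05)}
for k,(a,b,z) in pts.items():
    X,r=tri(a,b); print(k,(X*1e3).round(1),r,"at z:",(ray(PS,a,z)*1e3).round(1),(ray(PD,b,z)*1e3).round(1))
E
```

```text
back-y [522.1 114.6  71.7] [np.float64(0.1), np.float64(0.0), np.float64(0.1), np.float64(-0.0)] at z: [527.4 111.7] [520.  117.7]
back+y [530.5 197.   73. ] [np.float64(-0.0), np.float64(-0.0), np.float64(-0.1), np.float64(0.0)] at z: [534.7 194.5] [528.8 198.5]
front-y [541.6 108.5  71.3] [np.float64(0.4), np.float64(0.1), np.float64(0.4), np.float64(-0.2)] at z: [546.8 104.9] [539.5 112.3]
front+y [550.1 193.8  69.6] [np.float64(0.2), np.float64(0.0), np.float64(0.2), np.float64(-0.1)] at z: [557.3 188.7] [546.9 197. ]
jaw-y [664.1 123.3  61.2] [np.float64(-0.2), np.float64(-0.0), np.float64(-0.2), np.float64(0.1)] at z: [668.2 121.1] [660.8 125.4]
jaw+y [667.7 162.4  62.7] [np.float64(-0.1), np.float64(-0.0), np.float64(-0.1), np.float64(0.0)] at z: [670.4 160.5] [665.4 163.8]
pointer [711.4 138.8  71. ] [np.float64(-0.1), np.float64(-0.0), np.float64(-0.1), np.float64(0.0)] at z: [712.3 138.4] [710.6 139.2]
chan-y end [603.8 123.8  46.2] [np.float64(-0.3), np.float64(-0.1), np.float64(-0.3), np.float64(0.1)] at z: [607.6 122.3] [601.5 125.3]
chan+y near inner [606.9 157.8  47.9] [np.float64(-0.6), np.float64(-0.1), np.float64(-0.6), np.float64(0.2)] at z: [609.6 157.7] [605.1 158. ]
```

Handle centre is about (537, 153.5) mm, axis yaw about -0.085 rad, and the draw needed is about 45 mm. I'll move over it and turn by +1.117 rad.

step_arm --steps '[[[22,33,0],0.056],[[44,66,0],0.112],[[66,99,0],0.168],[[88,132,0],0.224],[[110,165,0],0.28]]' --fingers 1

```text
time: 0.52
tool_pos: [0.3532, -0.463, 0.2556]
tool_rot: [-2.976, -1.003, 0.0]
force: [0.7, -0.4, -0.2]
width: 0.0854
gripper_force: 0.0
```

step_arm --steps '[[[20,34,0],0.056],[[40,68,0],0.112],[[60,102,0],0.168],[[80,136,0],0.224],[[100,170,0],0.28]]'

```text
time: 0.93
tool_pos: [0.4531, -0.2928, 0.2559]
tool_rot: [-2.807, -1.409, 0.0]
force: [-0.3, -0.4, -0.1]
width: 0.0855
gripper_force: 0.0
```

step_arm --steps '[[[12,38,0],0.056],[[24,76,0],0.112],[[36,114,0],0.168],[[48,152,0],0.224],[[60,190,0],0.28]]'

```text
time: 1.35
tool_pos: [0.5127, -0.1028, 0.256]
tool_rot: [-2.583, -1.787, 0.0]
force: [1.6, -0.8, 0.2]
width: 0.085
gripper_force: 0.0
```

step_arm --steps '[[[2,38,0],0.056],[[4,76,0],0.112],[[6,114,0],0.168],[[8,152,0],0.224],[[10,190,0],0.277]]'

```text
time: 1.77
tool_pos: [0.5222, 0.0871, 0.2559]
tool_rot: [-2.312, -2.127, 0.001]
force: [0.2, 0.3, 0.1]
width: 0.0855
gripper_force: 0.0
```

step_arm --steps '[[[7,34,-20],0],[[14,67,-40],0],[[14,67,-60],0],[[14,67,-60],0],[[14,67,-60],0]]'

```text
time: 2.18
tool_pos: [0.5355, 0.1523, 0.1946]
tool_rot: [-2.312, -2.123, 0.006]
force: [-0.6, -0.1, -0.1]
width: 0.0854
gripper_force: 0.0
```

Look with the wrist camera before descending.

```bash
python3 - <<'E'
from m import *
s=telemetry.state(); c=optics.get_calibration("wrist"); im=optics.snapshot("wrist"); cv2.imwrite("pics/w1.png",im[:,:,::-1])
R=cv2.Rodrigues(s["tool_rot"])[0]; print(s["tool_pos"],"tooly yaw",np.arctan2(R[1,1],R[0,1]))
Rc=cv2.Rodrigues(c["rvec"])[0]
def proj(X):
    v=Rc@np.array(X)+c["tvec"].ravel(); th=np.arctan2(np.hypot(v[0],v[1]),v[2]); f=c["K"][0,0]
    return (c["K"][:2,2]+f*th*v[:2]/np.hypot(*v[:2])).round(1)
u=np.array([.9964,-.085]);w=np.array([.085,.9964]);h=np.array([.537,.1535])
for z in(.077,):
  for a in(-11,11):
    for b in(-45,45): print("corner",a,b,proj([*(h+u*a/1e3+w*b/1e3),z]))
print("clip",proj([.666,.143,.066]),"ptr",proj([.7115,.1388,.072]))
E
```

```text
[0.53551221 0.15225535 0.19463576] tooly yaw -0.08517992371851996
corner -11 -45 [311.2 251.2]
corner -11 45 [309.9 142.7]
corner 11 -45 [337.5 251.2]
corner 11 45 [338.9 142.7]
clip [469.8 195.6] ptr [513.9 197.9]
```

View pics/w1.png

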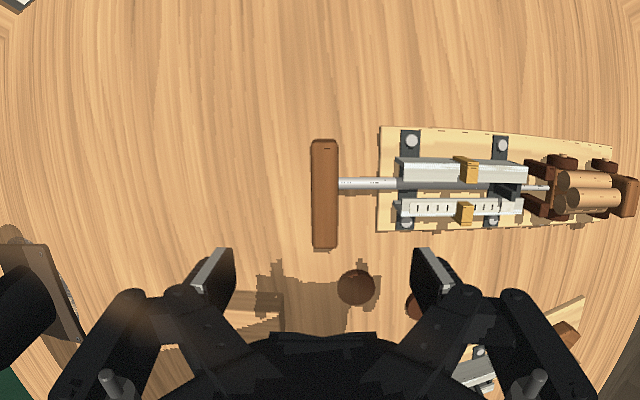

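The handle (corners about 311–338, 139–248) lies within 3 mm of the prediction and is parallel to the pads; the clip is at about (467,191) and the pointer at about (510,192). Descending now.

step_arm --steps '[[[1.5,3,-25],0],[[1.5,3,-50],0],[[1.5,3,-70],0],[[1.5,3,-85],0],[[1.5,3,-95],0]]'

```text
time: 2.65
tool_pos: [0.5386, 0.1539, 0.1013]
tool_rot: [2.317, 2.121, 0.0]
force: [-0.7, -0.7, -0.0]
width: 0.0853
gripper_force: 0.0
```

step_arm --steps '[[[0,0,-12],0],[[0,0,-24],0],[[0,0,-33],0],[[0,0,-33],0],[[0,0,-33],0]]'

```text
time: 3.07
tool_pos: [0.5382, 0.1551, 0.0681]
tool_rot: [-2.315, -2.123, 0.001]
force: [-0.2, 0.0, 0.6]
width: 0.0855
gripper_force: 0.0
```

step_arm --steps '[[[0,0,0],0],[[0,0,0],0],[[0,0,0],0],[[0,0,0],0],[[0,0,0],0]]' --fingers 0 --squeeze 60

```text
time: 3.48
tool_pos: [0.5385, 0.1552, 0.0687]
tool_rot: [2.314, 2.124, 0.001]
force: [0.2, -0.6, 1.1]
width: 0.0254
gripper_force: 0.7
```

step_arm --steps '[[[0,0,0],0],[[0,0,0],0],[[0,0,0],0],[[0,0,0],0],[[0,0,0],0]]'

```text
time: 3.9
tool_pos: [0.5367, 0.1554, 0.0688]
tool_rot: [-2.311, -2.124, 0.006]
force: [-5.5, 0.2, 6.7]
width: 0.0214
gripper_force: 60.6
```

step_arm --steps '[[[-4,0.34,0],0],[[-8,0.68,0],0],[[-12,1.02,0],0],[[-16,1.36,0],0],[[-20,1.7,0],0]]'

```text
time: 4.32
tool_pos: [0.5191, 0.1568, 0.0689]
tool_rot: [2.313, 2.123, 0.004]
force: [6.4, -0.5, -1.2]
width: 0.021
gripper_force: 59.7
```

step_arm --steps '[[[-5,0.43,0],0],[[-10,0.85,0],0],[[-15,1.28,0],0],[[-20,1.7,0],0],[[-25,2.1,0],0]]'

```text
time: 4.73
tool_pos: [0.4949, 0.1587, 0.0689]
tool_rot: [2.312, 2.122, 0.006]
force: [9.2, -0.4, -4.2]
width: 0.0213
gripper_force: 59.2
```

```bash
python3 - <<'E'
from m import *
s=telemetry.state(); print(s["tool_pos"],s["force"],s["width"])
a=optics.snapshot("scene")[150:260,340:440,::-1]; b=optics.snapshot("side")[215:325,180:305,::-1]
cv2.imwrite("pics/p2.png",cv2.resize(np.hstack([a,b]),None,fx=3.5,fy=3.5,interpolation=cv2.INTER_CUBIC))
E
```

```text
[0.49485122 0.1587477  0.06892811] [ 9.2020764  -0.39269875 -4.21042232] 0.021304812651630797
```

View pics/p2.png

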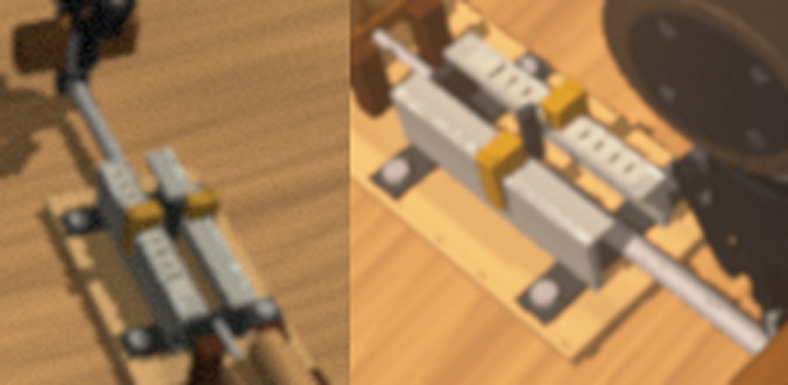

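The pointer is between the jaws in both views (side panel about 530,110, jaws at 565,103 and 500,152). It has perhaps 2 mm to go, so I'll pull that and hold.

step_arm --steps '[[[-1,0.1,0],0],[[-2,0.2,0],0],[[-2,0.2,0],0],[[-2,0.2,0],0],[[-2,0.2,0],0]]'

```text
time: 5.25
tool_pos: [0.4931, 0.1589, 0.0689]
tool_rot: [2.312, 2.122, 0.006]
force: [8.9, -0.9, -2.5]
width: 0.0213
gripper_force: 59.5
```

step_arm --steps '[[[0,0,0],0],[[0,0,0],0],[[0,0,0],0],[[0,0,0],0],[[0,0,0],0]]'

```text
time: 5.67
tool_pos: [0.4931, 0.1589, 0.0689]
tool_rot: [2.312, 2.122, 0.006]
force: [9.4, -0.6, -3.4]
width: 0.0214
gripper_force: 59.5
```

step_arm --steps '[[[0,0,0],0],[[0,0,0],0],[[0,0,0],0],[[0,0,0],0],[[0,0,0],0]]'

```text
time: 6.08
tool_pos: [0.4931, 0.1589, 0.0689]
tool_rot: [2.312, 2.122, 0.006]
force: [8.8, 0.0, -3.7]
width: 0.0212
gripper_force: 59.5
```

step_arm --steps '[[[0,0,0],0],[[0,0,0],0],[[0,0,0],0],[[0,0,0],0],[[0,0,0],0]]'

```text
time: 6.5
tool_pos: [0.4931, 0.1589, 0.0689]
tool_rot: [2.312, 2.122, 0.006]
force: [7.9, -0.8, -4.0]
width: 0.0214
gripper_force: 59.5
```

step_arm --steps '[[[0,0,0],0],[[0,0,0],0],[[0,0,0],0],[[0,0,0],0],[[0,0,0],0]]'

```text
time: 6.92
tool_pos: [0.4931, 0.1589, 0.0689]
tool_rot: [2.312, 2.122, 0.006]
force: [9.0, -0.4, -3.7]
width: 0.0215
gripper_force: 59.5
```

step_arm --steps '[[[0,0,0],0],[[0,0,0],0],[[0,0,0],0],[[0,0,0],0],[[0,0,0],0]]'

```text
time: 7.33
tool_pos: [0.4931, 0.1589, 0.0689]
tool_rot: [2.312, 2.122, 0.006]
force: [8.8, -0.7, -3.1]
width: 0.0217
gripper_force: 59.5
```

```bash
python3 - <<'E'
from m import *
s=telemetry.state(); print(s["tool_pos"],s["force"],s["width"])
a=optics.snapshot("scene")[185:245,360:430,::-1]; b=optics.snapshot("side")[225:285,190:270,::-1]
cv2.imwrite("pics/p3.png",cv2.resize(np.hstack([a,b]),None,fx=5.3,fy=5.3,interpolation=cv2.INTER_CUBIC))
E
```

```text
[0.49311196 0.15886796 0.06892425] [ 8.78798007 -0.71805896 -3.12246912] 0.0217432501666056
```

View pics/p3.png

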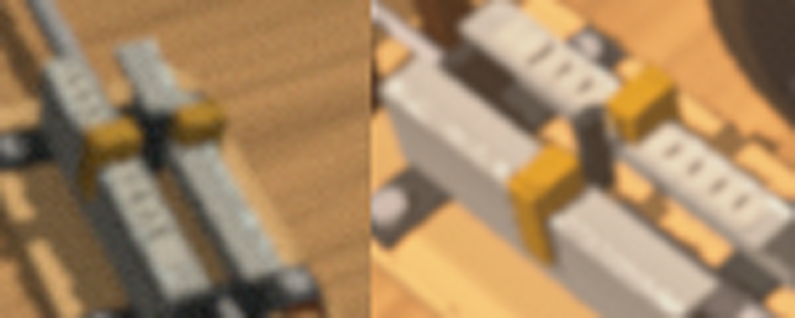

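The pointer stands centred between the jaws in both panels and has been held for over 2 s. Leading it home now.

step_arm --steps '[[[4,-0.34,0],0],[[8,-0.68,0],0],[[12,-1.02,0],0],[[16,-1.36,0],0],[[20,-1.7,0],0]]'

```text
time: 7.85
tool_pos: [0.5127, 0.1573, 0.0689]
tool_rot: [2.313, 2.123, 0.004]
force: [5.8, -0.2, -0.7]
width: 0.0219
gripper_force: 59.8
```

step_arm --steps '[[[4,-0.34,0],0],[[8,-0.68,0],0],[[12,-1.02,0],0],[[15,-1.28,0],0],[[18,-1.5,0],0]]'

```text
time: 8.27
tool_pos: [0.5301, 0.1559, 0.0689]
tool_rot: [2.314, 2.124, 0.002]
force: [3.8, -0.1, 1.8]
width: 0.0212
gripper_force: 60.2
```

step_arm --steps '[[[2,-0.2,0],0],[[4,-0.35,0],0],[[6,-0.5,0],0],[[7.5,-0.6,0],0],[[7.5,-0.6,0],0]]'

```text
time: 8.68
tool_pos: [0.5366, 0.1554, 0.0688]
tool_rot: [-2.314, -2.124, 0.001]
force: [-0.6, -0.6, 6.1]
width: 0.0213
gripper_force: 60.9
```

step_arm --steps '[[[0,0,0],0],[[0,0,0],0],[[0,0,0],0],[[0,0,0],0],[[0,0,0],0]]'

```text
time: 9.1
tool_pos: [0.5366, 0.1554, 0.0688]
tool_rot: [-2.314, -2.124, 0.001]
force: [0.8, 0.3, 4.6]
width: 0.0212
gripper_force: 60.8
```

Home: TCP x is 0.5366, as at the grasp, and the pull is gone. Opening and lifting.

step_arm --steps '[[[0,0,0],0],[[0,0,0],0],[[0,0,0],0],[[0,0,0],0],[[0,0,0],0]]' --fingers 1

```text
time: 9.52
tool_pos: [0.5361, 0.1554, 0.0678]
tool_rot: [-2.315, -2.123, 0.002]
force: [0.2, 0.1, 0.2]
width: 0.0799
gripper_force: 0.0
```

step_arm --steps '[[[0,0,0],0],[[0,0,0],0],[[0,0,0],0],[[0,0,0],0],[[0,0,0],0]]'

```text
time: 9.93
tool_pos: [0.5368, 0.1554, 0.0683]
tool_rot: [2.315, 2.124, 0.0]
force: [-0.3, 0.5, 0.4]
width: 0.0856
gripper_force: 0.0
```

step_arm --steps '[[[0,0,10],0],[[0,0,25],0],[[0,0,45],0],[[0,0,70],0],[[0,0,95],0]]'

```text
time: 10.35
tool_pos: [0.5364, 0.1554, 0.1646]
tool_rot: [-2.315, -2.124, 0.001]
force: [-0.7, -0.2, -0.3]
width: 0.085
gripper_force: 0.0
```

step_arm --steps '[[[0,0,20],0],[[0,0,30],0],[[0,0,30],0],[[0,0,30],0],[[0,0,30],0]]'

```text
time: 10.77
tool_pos: [0.5358, 0.1552, 0.1917]
tool_rot: [-2.314, -2.123, 0.004]
force: [-0.5, -0.2, -0.1]
width: 0.0858
gripper_force: 0.0
```

```bash
python3 - <<'E'
from m import *
s=telemetry.state(); print(s["tool_pos"],s["force"],s["width"])
cv2.imwrite("pics/w4.png",optics.snapshot("wrist")[:,:,::-1])
E
```

```text
[0.53575599 0.15522043 0.19172083] [-0.47028369 -0.17703478 -0.12051955] 0.08578143247529058
```

View pics/w4.png

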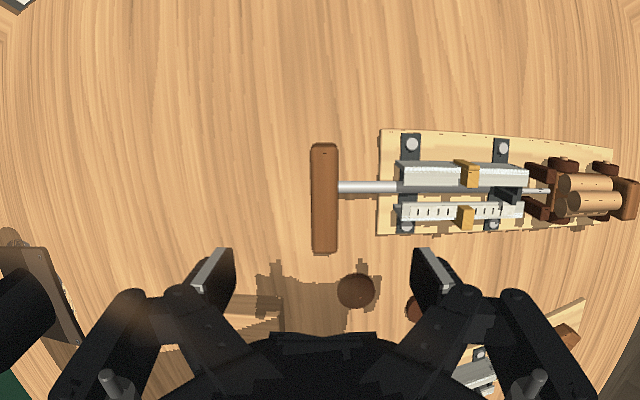

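The handle is back at its home place (about 311–337, 142–254) with the pointer at about (510,194) as before, and the hand is clear.

```bash
python3 -c "
from station import job
print(job.sign_off())"
```

```text
the job is handed in; nothing more can be done
None
```

The truck gauge's handle was drawn about 44 mm until its pointer stood between the clip's jaws, held there over 2 s, led home by hand and released; the boat's gauge was left alone, and the job is handed in (no verdict was returned).

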